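Weigh a jar of enamel on the workshop balance

ROBOT

A 7-joint arm with a two-finger parallel gripper is mounted at the origin on the work surface. World frame = base frame: x ahead of the robot, y to its left, z up, the work surface at z = 0. Lengths are in m, angles in rad, forces in N, time in s.
With the tool pointing down it reaches from about 0.425 to 0.925 m from the base axis. Payload 6.8 kg.
Tool frame: the origin (TCP) lies at the very end of the fingers, on their centre line; the grasp point (between the pads) lies 19 mm behind it; z points along the fingers, y is the line along which they close (so a half turn about z gives the same grasp; the last joint's range is limited). The gripper opens to 85 mm and grips with 20 to 120 N. Pads are 22 mm wide; open, the fingers measure 114 mm over their backs; the gripper's body (76 mm by 85 mm) begins 54 mm behind the grasp point. The pads swing forward as they close: fully open they stand 13 mm farther back than shut.
Start: joints at [-1.375, 0.477, 0.022, 1.555, -0.011, 1.109, -0.083], TCP at [0.202, 0.644, 0.231] pointing down, gripper open.
Joint ranges: [-2.96, 2.96], [-0.34, 2.1], [-1.41, 1.46], [0.24, 2.44], [-1.37, 4.51], [0.17, 1.92], [-2.96, 2.96]. Speed limits (rad/s): [2.39, 2.39, 3.14, 3.14, 3.14, 3.14, 3.14].

INTERFACE

Orientations are given as a rotation vector (axis times angle).
In Python, from bench import r gives the robot as it stands.
- The arm moves only by the shell command python3 -m jog 'ROWS' [FORCE]. ROWS is JSON, a list of rows, each an object of numbers: "fingers": the finger opening in m, from 0 to 0.0854; "x", "y", "z": the shift along the tool's x, y, z in m; "rx", "ry", "rz": the turn, a rotation vector about the tool's x, y, z in degrees. In form: [{"fingers": .., "x": .., "y": .., "z": .., "rx": .., "ry": .., "rz": ..}, ...]. A call has 1 to 8 rows; each row shifts and turns the commanded pose from where the row before left it, along the tool's axes as they then stand; what a row does not reach is not made up. A row lasts 1/8 s, in which the tool goes at most 62.5 mm and 10.7 degrees, less where a joint would pass 70% of its speed; a pose out of reach is approached as far as the arm can. A call is refused whole if a number of a shift passes 0.0625 or a number of a turn 10.7, either way. A call with a gripper value outside its range is refused whole. The fingers move at their own pace and stop on an object; FORCE is the grip in N (left out, the last holds). Time passes only in rows, so rows that do not move let the fingers close. It gives the time, the measured TCP pose, the force, the opening and the grip force at its end, in the units of the state.
- r.get_obs(): the state, without advancing time (a new reading comes with each control period).
- r.grab_frame(name): name is "scene" or "top"; returns (picture, depth): 400x640x3 uint8, red, green, blue; 400x640 float32, m along the optical axis (not along the pixel's ray), 0 where there is no reading.
- r.get_calibration(name): a dict with "mtx" (3x3 intrinsics, pixels), "extrinsics" (4x4, takes a point from camera to world coordinates). Camera axes: x right, y down, z forward; pixel columns grow to the right and rows downward; lengths in m; the calibration is good to about 2 mm. A picture is of the moment at which its call begins. get_calibration takes no time and is no camera call.
- r.hand_in(): hands the job in; it is judged then, once.
Trained networks look in the newest picture that a camera, given by its name, has taken for a name from the list of things; names that differ only in an ending like _2 or _b are one class to them, and where a whole thing is asked for, a point or a joint stands for the part that bears it (a point fixed in the world has none). Each returns a list of dicts, best first, with "score" (0 to 1); they miss things now and then, are a little off and sometimes report something else, mostly with a low value. They report only what shows in the picture. A call takes as long as a camera call. They do not tell look-alikes from the thing itself.
- r.search_frame(target, camera): "xyz" ([x, y, z] in m, in world coordinates, good to about 4 mm: the middle of the surface that is visible of it).
- r.landmark_of(target, camera): "xyz" ([x, y, z] in m, in world coordinates, good to about 4 mm: a listed point, or the origin of a listed thing).
The state is a dict: "clock": time; "joints": joint angles; "qvel": joint speeds; "tau": joint torques, N m; "tcp_pos": TCP position; "orientation": TCP orientation; "contact_force": force on the tool from outside, world axes, zero at the start; "moment": the same for the moment, N m; "grip_width": finger opening in m; "gripper_force": force on a finger pad.
Only numpy, scipy, OpenCV 4.12 (cv2) and the standard library are available. Lean on these libraries where they do the work, as an engineer would, in place of code of your own. Each camera call takes 0.05 s, during which the arm holds its last target. There are 200 camera calls.

TASK

Find what the closed jar of enamel on the balance weighs: take weights from the sloping wooden carrier and stand them upright on the empty pan until the beam comes to rest level, with the pointer between the two long marks. Leave the jar on its own pan and any weights you do not need off the balance, and do not disturb the white pot, the copper blank or the trivet.

Things in the scene. Friction and masses are not known exactly. Their poses are not given: they have to be found in the camera images.
- beam (a joint): Tilt of the balance beam in rad: 0 level, positive when the jar's side is down. Stops at +0.16 and -0.16; starts at +0.16. Between the stops it leans 0.016 rad per 10 g of difference between the pans (so a stop is reached at about 100 g); it settles in about 1.5 s. The two long marks stand at +0.05 and -0.05 rad. Where a load stands on its pan makes no difference.
- balance: Bench balance, fixed; dark base plate 130 x 340 mm, 16 mm high. Origin at the centre of its underside; its y axis runs along the beam from the weights' pan towards the jar's pan. A slim post with a white scale plate (80 mm wide, top 189 mm above the table) rises in its middle; a black needle on the beam moves before the plate.
- wpan: The empty steel pan for the weights: a tray 160 mm (balance x) by 100 mm (balance y), rim 3 mm thick and 5 mm high. Origin at the centre of its upper surface, axes as the balance's; 130 mm to the -y side of the balance's centre, 95 mm above the table when level. It stays level and rises by 130 mm times the beam's angle in rad.
- jpan: The jar's pan, like the other, 130 mm to the +y side of the balance's centre. Origin at the centre of its upper surface.
- jar: Closed glass jar of enamel with a white cap, 64 mm in diameter, 85 mm high, standing on the jar's pan. Origin at the centre of its underside, z up. It weighs somewhere between 280 and 470 g, different each time.
- carrier: Wooden weight carrier, fixed; base 80 x 340 mm. Origin at the centre of its underside, x to its rear, y along its row of places. Its cork deck slopes 25 degrees, looking up and to the front (-x); four places at y = -97.5, -32.5, +32.5, +97.5 mm, where the deck is 85 mm above the table at x = 0. Ridges 6 mm high part the places; a lip 9 mm high runs along the lower edge.
- bar (a point): Middle of the carrier's carrying bar: 12 mm thick, along the carrier's y, 216 mm above the table and 12 mm behind the carrier's origin, between end posts at y = -164 and +164 mm. It passes over the weights, so they must be drawn out leaning, along their stems, from the front under the bar.
- w250: Bare steel 250 g weight: round body 40 mm in diameter, 22.7 mm high, with a round stem 14 mm in diameter and 22 mm tall on top along its axis. Origin at the centre of its underside, z along the stem. It starts in one of the carrier's four places, square to the deck, so its stem leans 25 degrees towards the carrier's front (the robot's side).
- w100a: Bare steel 100 g weight: round body 30 mm in diameter, 13.2 mm high, with a round stem 14 mm in diameter and 22 mm tall on top along its axis. Origin at the centre of its underside, z along the stem. It starts in one of the carrier's four places, square to the deck, so its stem leans 25 degrees towards the carrier's front (the robot's side).
- w100b: Bare steel 100 g weight: round body 30 mm in diameter, 13.2 mm high, with a round stem 14 mm in diameter and 22 mm tall on top along its axis. Origin at the centre of its underside, z along the stem. It starts in one of the carrier's four places, square to the deck, so its stem leans 25 degrees towards the carrier's front (the robot's side); the twin of the other 100 g weight.
- w50: Bare steel 50 g weight: round body 20 mm in diameter, 9.6 mm high, with a round stem 14 mm in diameter and 22 mm tall on top along its axis. Origin at the centre of its underside, z along the stem. It starts in one of the carrier's four places, square to the deck, so its stem leans 25 degrees towards the carrier's front (the robot's side).
- pot: Bystander: closed white plastic pot, 44 mm in diameter, 45 mm high, standing on the table. Origin at the centre of its underside.
- blank: Bystander: square copper blank, 70 x 70 x 5 mm, flat on the table. Origin at the centre of its underside.
- trivet: Bystander: three-armed dark steel firing trivet, about 95 mm across, 18 mm high, on the table. Origin at its centre on the table.
Things that resemble listed ones, but are neither listed nor needed, are in the scene too. What is shaped like the w50 but yellow is not meant.

How it is judged:
At the end, for the whole second after the job is handed in: The beam rests within 0.05 rad of level (under 0.03 rad/s). The jar is upright on its pan. Every weight is at rest, and either upright (0.12 rad) on the weights' pan (underside within 6 mm of it) or over 140 mm from both pans' centres (value of joint beam between -0.05 and 0.05 rad and velocity of joint beam between -0.03 and 0.03 rad/s and x of jar in the frame of jpan between -0.06 and 0.06 m and y of jar in the frame of jpan between -0.04 and 0.04 m and z of jar in the frame of jpan between -0.006 and 0.006 m and angle between jar's own z axis and vertical below 0.12 rad and ((x of w250 in the frame of wpan between -0.08 and 0.08 m and y of w250 in the frame of wpan between -0.05 and 0.05 m and z of w250 in the frame of wpan between -0.006 and 0.006 m and angle between w250's own z axis and vertical below 0.12 rad) or (horizontal distance between w250 and wpan above 0.14 m and horizontal distance between w250 and jpan above 0.14 m)) and ((x of w100a in the frame of wpan between -0.08 and 0.08 m and y of w100a in the frame of wpan between -0.05 and 0.05 m and z of w100a in the frame of wpan between -0.006 and 0.006 m and angle between w100a's own z axis and vertical below 0.12 rad) or (horizontal distance between w100a and wpan above 0.14 m and horizontal distance between w100a and jpan above 0.14 m)) and ((x of w100b in the frame of wpan between -0.08 and 0.08 m and y of w100b in the frame of wpan between -0.05 and 0.05 m and z of w100b in the frame of wpan between -0.006 and 0.006 m and angle between w100b's own z axis and vertical below 0.12 rad) or (horizontal distance between w100b and wpan above 0.14 m and horizontal distance between w100b and jpan above 0.14 m)) and ((x of w50 in the frame of wpan between -0.08 and 0.08 m and y of w50 in the frame of wpan between -0.05 and 0.05 m and z of w50 in the frame of wpan between -0.006 and 0.006 m and angle between w50's own z axis and vertical below 0.12 rad) or (horizontal distance between w50 and wpan above 0.14 m and horizontal distance between w50 and jpan above 0.14 m)) and linear speed of each of w250, w100a, w100b, w50 below 0.02 m/s); the robot touches nothing.
It fails at once if a bystander (pot, blank or trivet) was moved more than 30 mm (distance of any of pot, blank, trivet from where it was at the start of the episode above 0.03 m).
It fails at once if the jar was tipped or taken off its pan (angle between jar's own z axis and vertical above 0.35 rad or horizontal distance between jar and jpan above 0.07 m).
It also fails if it takes over 72 s, if anything falls off the work surface, if the arm or the gripper's body presses on something with over 40 N, if the wrist force passes 120 N, or if a joint passes its speed limit or range.

## Working session

There is one attempt and no reset: what is moved stays moved. The work goes in short steps, Python scripts to look and compute and a shell command to move; the robot and the scene stay as the last step left them, time stands still between calls to the robot, and variables do not carry over. Pictures are saved under pics/ and viewed, at most 10 in all, crops included, and the job is handed in when it is done.

```bash
mkdir -p pics; ls; cat > h.py <<'E'
from bench import r
import numpy as np, cv2
from scipy.spatial.transform import Rotation as R
np.set_printoptions(precision=4,suppress=True)
def grab(c,name=None):
    p,d=r.grab_frame(c)
    if name: cv2.imwrite('pics/'+name,cv2.cvtColor(p,cv2.COLOR_RGB2BGR))
    return p,d
def px2w(c,d):
    k=r.get_calibration(c);K=np.array(k['mtx']);T=np.array(k['extrinsics'])
    v,u=np.indices(d.shape)
    P=np.stack([(u-K[0,2])*d/K[0,0],(v-K[1,2])*d/K[1,1],d],-1)
    return P@T[:3,:3].T+T[:3,3]
E
python3 - <<'E'
from h import *
o=r.get_obs();print({k:np.array(v) for k,v in o.items()})
for c in ['scene','top']:
    grab(c,c+'0.png'); print(c,np.array(r.get_calibration(c)['extrinsics']))
    for t in ['balance','carrier','w250','w100a','w50','jar','wpan','bar','pot','blank','trivet']:
        for f in ([r.landmark_of] if c=='top' or t not in('w250','w100a','w50') else [r.landmark_of,r.search_frame]):
            print(t,f.__name__,[(round(q['score'],2),np.round(q['xyz'],3).tolist()) for q in f(t,c)][:4])
E
```

```text
pics
{'clock': array(0.), 'joints': array([-1.3751,  0.4778,  0.0224,  1.5565, -0.0115,  1.1093, -0.0831]), 'qvel': array([ 0.0008, -0.0009,  0.    , -0.0014, -0.0011,  0.0004,  0.0002]), 'tau': array([  0.0002, -59.6442,   1.608 , -28.1197,   0.0125,   0.0093,
         0.    ]), 'tcp_pos': array([0.2018, 0.6435, 0.2303]), 'orientation': array([-0.4754, -3.1053,  0.0029]), 'contact_force': array([-0.275 ,  0.2123,  0.3797]), 'moment': array([0.0158, 0.0224, 0.0072]), 'gripper_force': array(0.), 'grip_width': array(0.0855)}
scene [[ 0.7401  0.465  -0.4858  1.0183]
 [ 0.6725 -0.5209  0.5258 -0.494 ]
 [-0.0085 -0.7158 -0.6982  0.8248]
 [ 0.      0.      0.      1.    ]]
balance call [(0.78, [0.582, 0.24, -0.001])]
carrier call [(0.88, [0.539, -0.239, 0.002])]
w250 call [(0.91, [0.547, -0.269, 0.084]), (0.67, [0.558, -0.334, 0.084]), (0.48, [0.657, -0.38, 0.006]), (0.47, [0.752, -0.347, 0.007])]
w250 call [(0.86, [0.55, -0.275, 0.106]), (0.72, [0.747, -0.34, 0.012])]
w100a call [(0.67, [0.53, -0.213, 0.084])]
w100a call [(0.5, [0.529, -0.216, 0.1]), (0.4, [0.583, 0.36, 0.073])]
w50 call 
[... 681 characters left out ...]
    1.    ]]
balance call [(0.62, [0.58, 0.236, -0.003])]
carrier call [(0.77, [0.541, -0.234, 0.005])]
w250 call [(0.65, [0.544, -0.276, 0.082]), (0.51, [0.559, -0.333, 0.082]), (0.44, [0.753, -0.348, 0.01])]
w100a call [(0.56, [0.529, -0.21, 0.083]), (0.31, [0.537, 0.356, 0.071])]
w50 call [(0.65, [0.544, -0.276, 0.082]), (0.51, [0.559, -0.333, 0.082]), (0.44, [0.753, -0.348, 0.01])]
jar call [(0.91, [0.539, 0.358, 0.071])]
wpan call [(0.86, [0.609, 0.112, 0.114]), (0.74, [0.75, -0.238, 0.001])]
bar call [(0.67, [0.55, -0.241, 0.214])]
pot call [(0.59, [0.741, -0.031, 0.001]), (0.21, [0.551, 0.372, 0.073])]
blank call [(0.7, [0.747, -0.24, 0.001])]
trivet call [(0.86, [0.414, 0.018, 0.0])]
```

```bash
python3 -c "
import cv2,numpy as np
a=cv2.imread('pics/scene0.png');b=cv2.imread('pics/top0.png')
cv2.imwrite('pics/v1.png',np.vstack([cv2.resize(a,(480,300)),cv2.resize(b,(480,300))]))
"
```

```text
(no output)
```

View pics/scene0.png

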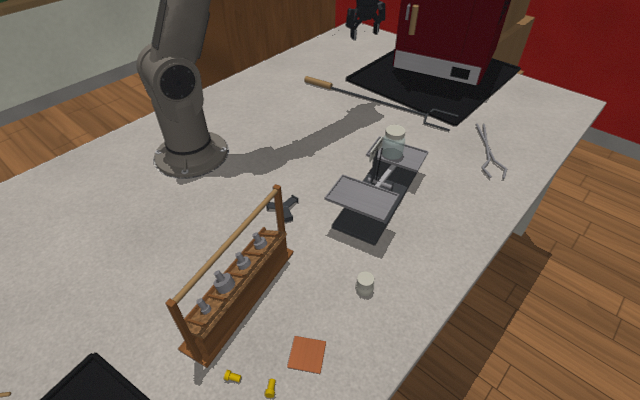

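View pics/top0.png

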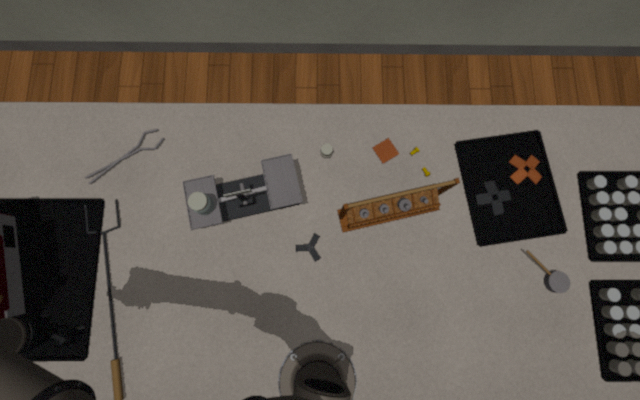

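The scene view shows the carrier with weights at about (258,240), (241,260), (222,283, the largest) and (203,305). The empty pan is at (362,198), the jar at (395,140), and the yellow look-alikes at (232,377) and (270,387). Next I'll refine the yaws and zoom in on the weights.

```bash
python3 - <<'E'
from h import *
for c in ['scene','top']:
    p,d=grab(c); P=px2w(c,d); x,y,z=P[...,0],P[...,1],P[...,2]
    m=(d>0)&(abs(x-.55)<.1)&(y<-.05)&(y>-.42)&(z>.205)&(z<.23)
    q=P[m]; b=np.hypot(q[:,0]-.5517,q[:,1]+.237)<.15; q=q[b]
    u=np.linalg.svd(q[:,:2]-q[:,:2].mean(0))[2][0]; u*=np.sign(u[1]); print(c,'bar',len(q),q.mean(0),'yaw',np.degrees(np.arctan2(-u[0],u[1])))
    m=(d>0)&(np.hypot(x-.609,y-.11)<.12)&(z>.1)&(z<.13)
    q=P[m]; rc=cv2.minAreaRect((q[:,:2]*1000).astype(np.float32)); print('wpan',len(q),np.median(q,0),rc)
    m=(d>0)&(np.hypot(x-.54,y+.237)<.14)&(z>.095)&(z<.15)&(p.max(-1).astype(int)-p.min(-1)<25)
    n,l,s,ce=cv2.connectedComponentsWithStats(m.astype(np.uint8))
    for i in range(1,n):
        if s[i,4]>6: q=P[l==i]; print(c,ce[i],s[i,4],q.mean(0),'top',q[q[:,2].argmax()])
    cr=p[220:330,180:300] if c=='scene' else p[175:235,335:465]
    cr=cv2.cvtColor(cv2.resize(cr,(600,int(600*cr.shape[0]/cr.shape[1])),interpolation=cv2.INTER_CUBIC),cv2.COLOR_RGB2BGR)
    if c=='scene': cv2.imwrite('pics/z1.png',cr)
E
```

```text
scene bar 885 [ 0.5564 -0.2537  0.2201] yaw 13.231297451383991
wpan 1952 [0.6129 0.111  0.1165] ((610.3353271484375, 112.9683837890625), (160.41860961914062, 104.8747787475586), 12.952869415283203)
scene [258.7519 240.0233] 129 [ 0.5146 -0.1482  0.1047] top [ 0.5078 -0.1483  0.1209]
scene [241.8028 259.9296] 142 [ 0.5292 -0.2115  0.1049] top [ 0.5234 -0.2146  0.1206]
scene [222.8916 281.2167] 323 [ 0.5447 -0.2755  0.1087] top [ 0.5306 -0.2756  0.1285]
scene [202.2255 304.5294] 102 [ 0.5562 -0.3373  0.1064] top [ 0.5539 -0.3407  0.1174]
top bar 442 [ 0.5497 -0.2354  0.2198] yaw 13.21316546847248
wpan 1633 [0.6094 0.1135 0.1149] ((611.1566162109375, 113.24920654296875), (162.23670959472656, 100.08248901367188), 13.142483711242676)
top [424.1481 199.5556] 27 [ 0.5523 -0.3354  0.108 ] top [ 0.5524 -0.3387  0.1165]
top [403.8939 203.8788] 132 [ 0.5383 -0.2711  0.1083] top [ 0.5341 -0.2754  0.1299]
top [383.6727 207.8182] 55 [ 0.5262 -0.208   0.1055] top [ 0.5167 -0.2149  0.1221]
top [363.7273 212.3091] 55 [ 0.512  -0.1455  0.105 ] top [ 0.5073 -0.1472  0.1215]
```

View pics/z1.png

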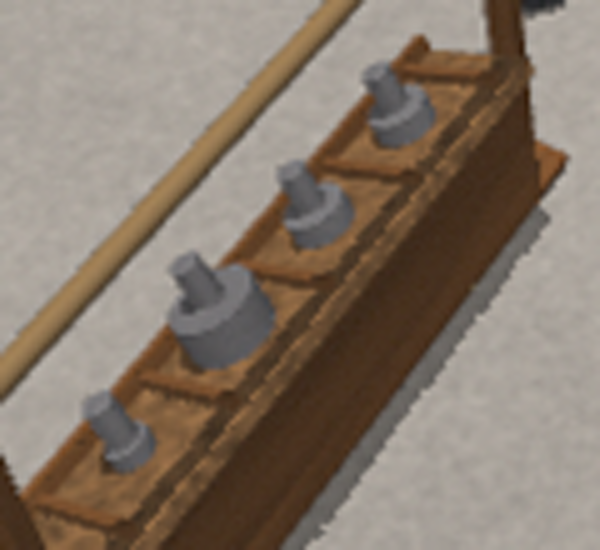

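In the crop, the places from top right to bottom left hold w100, w100, w250 and w50. The carrier and balance yaws are both about 13.2°. I'll move over to the front of the carrier.

```bash
cat >> h.py <<'E'
TH=np.radians(13.2); cx=np.array([np.cos(TH),np.sin(TH),0]); cy=np.array([-np.sin(TH),np.cos(TH),0]); cz=np.array([0,0,1.])
C0=np.array([.539,-.2385,0]); S=-np.sin(np.radians(25))*cx+np.cos(np.radians(25))*cz
W0=np.array([.610,.1125,0])
def at(y,along): return C0+y*cy+.085*cz+along*S
def pan(x,z): return W0+x*cx+z*cz
RU=R.from_matrix(np.stack([-cx,cy,-cz],1)); RL=RU*R.from_euler('y',-25,degrees=True)
def go(*pts):
    "shifts in tool axes from measured pose through points; turn error to lean/upright"
    o=r.get_obs(); R0=R.from_rotvec(o['orientation']); p=np.array(o['tcp_pos'])
    print('t',o['clock'],'tcp',p,'turn->up',np.degrees((R0.inv()*RU).as_rotvec()),'->lean',np.degrees((R0.inv()*RL).as_rotvec()))
    for q in pts: print('  to',q,'shift in current axes',R0.inv().apply(q-p),'up axes',RU.inv().apply(q-p),'lean axes',RL.inv().apply(q-p)); p=q
E
python3 -m jog '[{"fingers":0.04,"z":-0.033,"rz":-10.2},{"z":-0.033,"rz":-10.2},{"z":-0.033,"rz":-10.2},{"x":-0.016,"y":-0.0545},{"x":-0.016,"y":-0.0545},{"x":-0.016,"y":-0.0545},{"x":-0.016,"y":-0.0545},{"x":-0.016,"y":-0.0545}]' 40
python3 -m jog '[{"x":-0.016,"y":-0.0545},{"x":-0.016,"y":-0.0545},{"x":-0.016,"y":-0.0545},{"x":-0.016,"y":-0.0545},{"x":-0.016,"y":-0.0545},{"x":0.017,"y":-0.055},{"x":0.017,"y":-0.055},{"x":0.017,"y":-0.055}]'
python3 -m jog '[{"x":0.017,"y":-0.055},{"x":0.017,"y":-0.055},{"x":0.017,"y":-0.055},{"x":0.017,"y":-0.055},{},{}]'
python3 -c "
from h import *
go(at(-.0325,96),) if 0 else go(at(-.0325,.096),at(-.0325,.026)); print(r.get_obs()['joints'])"
```

```text
t 1.45 tcp [0.2019 0.6441 0.2313] turn->up [  0.0034  -0.0018 -30.61  ] ->lean [ -6.6737 -24.4005 -30.1189]
  to [ 0.5069 -0.2794  0.172 ] shift in current axes [-0.5674 -0.79    0.0593] up axes [-0.0861 -0.9688  0.0593] lean axes [-0.0529 -0.9688  0.0901]
  to [ 0.5357 -0.2727  0.1086] shift in current axes [-0.0255  0.0151  0.0634] up axes [-0.0296  0.      0.0634] lean axes [0.   0.   0.07]
[-1.3751  0.477   0.0224  1.5554 -0.0115  1.1093 -0.0831]validation failed for argument at $[0]...
validation failed for argument at $[0]...
validation failed for argument at $[0]...
```

```bash

python3 -m jog '[{"fingers":0.04,"x":0,"y":0,"z":-0.033,"rx":0,"ry":0,"rz":-10.2},{"fingers":0.04,"x":0,"y":0,"z":-0.033,"rx":0,"ry":0,"rz":-10.2},{"fingers":0.04,"x":0,"y":0,"z":-0.033,"rx":0,"ry":0,"rz":-10.2},{"fingers":0.04,"x":-0.016,"y":-0.0545,"z":0,"rx":0,"ry":0,"rz":0},{"fingers":0.04,"x":-0.016,"y":-0.0545,"z":0,"rx":0,"ry":0,"rz":0},{"fingers":0.04,"x":-0.016,"y":-0.0545,"z":0,"rx":0,"ry":0,"rz":0},{"fingers":0.04,"x":-0.016,"y":-0.0545,"z":0,"rx":0,"ry":0,"rz":0},{"fingers":0.04,"x":-0.016,"y":-0.0545,"z":0,"rx":0,"ry":0,"rz":0}]' 40
python3 -c "
from h import *
go(at(-.0325,.096),at(-.0325,.026)); print(r.get_obs()['joints'])"
```

```text
clock: 2.45
tcp_pos: [0.3428, 0.3953, 0.3306]
orientation: [-0.361, 3.12, 0.001]
contact_force: [0.8, 0.8, 0.6]
grip_width: 0.0399
gripper_force: 0.0
t 2.45 tcp [0.3428 0.3953 0.3306] turn->up [ 0.0265  0.0312 -0.0166] ->lean [  0.0225 -24.9688  -0.0221]
  to [ 0.5069 -0.2794  0.172 ] shift in current axes [-0.0058 -0.6944  0.1582] up axes [-0.0057 -0.6943  0.1586] lean axes [ 0.0618 -0.6943  0.1461]
  to [ 0.5357 -0.2727  0.1086] shift in current axes [-0.0295 -0.      0.0635] up axes [-0.0296  0.      0.0634] lean axes [0.   0.   0.07]
[-0.9887  0.1417  0.0147  1.788  -0.0022  1.2113  0.8275]
```

```bash

python3 -m jog '[{"fingers":0.04,"x":-0.012,"y":-0.0578,"z":0,"rx":0,"ry":0,"rz":0},{"fingers":0.04,"x":-0.012,"y":-0.0578,"z":0,"rx":0,"ry":0,"rz":0},{"fingers":0.04,"x":-0.012,"y":-0.0578,"z":0,"rx":0,"ry":0,"rz":0},{"fingers":0.04,"x":-0.012,"y":-0.0578,"z":0,"rx":0,"ry":0,"rz":0},{"fingers":0.04,"x":-0.012,"y":-0.0578,"z":0,"rx":0,"ry":0,"rz":0},{"fingers":0.04,"x":-0.012,"y":-0.0578,"z":0,"rx":0,"ry":0,"rz":0},{"fingers":0.04,"x":0.014,"y":-0.0578,"z":0,"rx":0,"ry":0,"rz":0},{"fingers":0.04,"x":0.014,"y":-0.0578,"z":0,"rx":0,"ry":0,"rz":0}]'
python3 -m jog '[{"fingers":0.04,"x":0.014,"y":-0.0578,"z":0,"rx":0,"ry":0,"rz":0},{"fingers":0.04,"x":0.014,"y":-0.0578,"z":0,"rx":0,"ry":0,"rz":0},{"fingers":0.04,"x":0.014,"y":-0.0578,"z":0,"rx":0,"ry":0,"rz":0},{"fingers":0.04,"x":0.014,"y":-0.0578,"z":0,"rx":0,"ry":0,"rz":0},{"fingers":0.04,"x":0,"y":0,"z":0,"rx":0,"ry":-8.35,"rz":0},{"fingers":0.04,"x":0,"y":0,"z":0,"rx":0,"ry":-8.35,"rz":0},{"fingers":0.04,"x":0,"y":0,"z":0,"rx":0,"ry":-8.3,"rz":0},{"fingers":0.04,"x":0,"y":0,"z":0,"rx":0,"ry":0,"rz":0}]'
python3 -c "
from h import *
go(at(-.0325,.096),at(-.0325,.026)); print(r.get_obs()['joints'])"
```

```text
clock: 3.45
tcp_pos: [0.4904, -0.0451, 0.3305]
orientation: [-0.361, 3.12, 0.0]
contact_force: [0.9, -0.8, -0.4]
grip_width: 0.0398
gripper_force: 0.0
clock: 4.45
tcp_pos: [0.4859, -0.2822, 0.3299]
orientation: [-0.304, 2.691, 0.07]
contact_force: [-0.5, 0.2, 0.0]
grip_width: 0.0399
gripper_force: 0.0
t 4.45 tcp [ 0.4859 -0.2822  0.3299] turn->up [ 0.047  24.9829 -0.2836] ->lean [-0.0154 -0.0171 -0.2848]
  to [ 0.5069 -0.2794  0.172 ] shift in current axes [ 0.0476 -0.0023  0.152 ] up axes [-0.0211 -0.0021  0.1579] lean axes [ 0.0477 -0.0021  0.152 ]
  to [ 0.5357 -0.2727  0.1086] shift in current axes [-0.    0.    0.07] up axes [-0.0296  0.      0.0634] lean axes [0.   0.   0.07]
[ 0.0164  0.0552  0.6154  1.969  -0.4677  0.8855  2.6779]
```

```bash

python3 -m jog '[{"fingers":0.04,"x":0.016,"y":-0.0008,"z":0.05,"rx":0,"ry":0,"rz":0},{"fingers":0.04,"x":0.016,"y":-0.0008,"z":0.05,"rx":0,"ry":0,"rz":0},{"fingers":0.04,"x":0.016,"y":-0.0008,"z":0.05,"rx":0,"ry":0,"rz":-0.3},{"fingers":0.04,"x":0,"y":0,"z":0.026,"rx":0,"ry":0,"rz":0},{"fingers":0.04,"x":0,"y":0,"z":0.026,"rx":0,"ry":0,"rz":0},{"fingers":0.04,"x":0,"y":0,"z":0.015,"rx":0,"ry":0,"rz":0},{"fingers":0.04,"x":0,"y":0,"z":0,"rx":0,"ry":0,"rz":0}]'
python3 - <<'E'
from h import *
go(at(-.0325,.026)); print(r.get_obs()['joints'])
grab('scene','g1.png'); a=cv2.imread('pics/g1.png')[190:340,140:340]; cv2.imwrite('pics/g1c.png',cv2.resize(a,None,fx=3.5,fy=3.5,interpolation=cv2.INTER_CUBIC))
E
```

```text
clock: 5.32
tcp_pos: [0.5351, -0.2723, 0.1274]
orientation: [-0.321, 2.694, 0.068]
contact_force: [-0.1, 0.2, -0.3]
grip_width: 0.0399
gripper_force: 0.0
t 5.325 tcp [ 0.5351 -0.2723  0.1274] turn->up [ 0.0047 24.6855  0.3946] ->lean [ 0.0893 -0.3144  0.3813]
  to [ 0.5357 -0.2727  0.1086] shift in current axes [ 0.0075 -0.0005  0.0173] up axes [-0.0005 -0.0005  0.0189] lean axes [ 0.0075 -0.0005  0.0173]
[ 0.5039  0.38    0.0236  2.0762 -0.7169  0.4667  2.9449]
```

View pics/g1c.png

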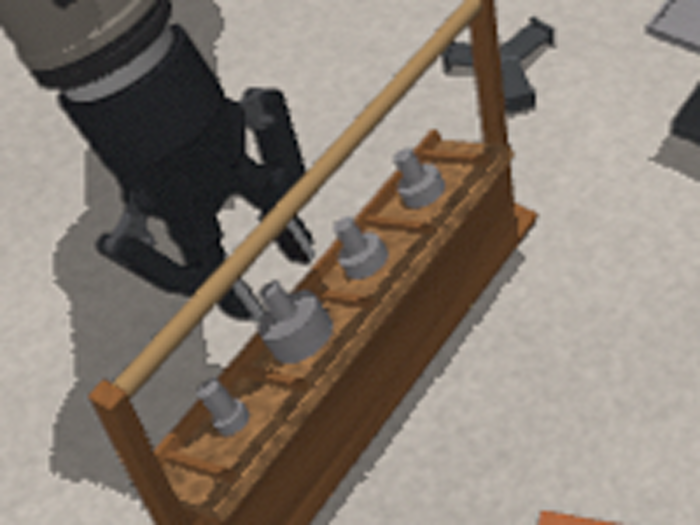

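The picture shows the fingers stopped short, straddling the line towards the w250 stem at (275,295). Joint 7 is at its limit (2.94), so I'll back out and use the half-turned grasp.

```bash

python3 -m jog '[{"fingers":0.04,"x":0,"y":0,"z":-0.05,"rx":0,"ry":0,"rz":0},{"fingers":0.04,"x":-0.005,"y":0,"z":-0.055,"rx":0,"ry":0,"rz":0},{"fingers":0.04,"x":0,"y":0,"z":-0.055,"rx":0,"ry":0,"rz":10.6},{"fingers":0.04,"x":0,"y":0,"z":0,"rx":0,"ry":0,"rz":10.6},{"fingers":0.04,"x":0,"y":0,"z":0,"rx":0,"ry":0,"rz":10.6},{"fingers":0.04,"x":0,"y":0,"z":0,"rx":0,"ry":0,"rz":10.6},{"fingers":0.04,"x":0,"y":0,"z":0,"rx":0,"ry":0,"rz":10.6},{"fingers":0.04,"x":0,"y":0,"z":0,"rx":0,"ry":0,"rz":10.6}]'
python3 -m jog '[{"fingers":0.04,"x":0,"y":0,"z":0,"rx":0,"ry":0,"rz":10.6},{"fingers":0.04,"x":0,"y":0,"z":0,"rx":0,"ry":0,"rz":10.6},{"fingers":0.04,"x":0,"y":0,"z":0,"rx":0,"ry":0,"rz":10.6},{"fingers":0.04,"x":0,"y":0,"z":0,"rx":0,"ry":0,"rz":10.6},{"fingers":0.04,"x":0,"y":0,"z":0,"rx":0,"ry":0,"rz":10.6},{"fingers":0.04,"x":0,"y":0,"z":0,"rx":0,"ry":0,"rz":10.6},{"fingers":0.04,"x":0,"y":0,"z":0,"rx":0,"ry":0,"rz":10.6},{"fingers":0.04,"x":0,"y":0,"z":0,"rx":0,"ry":0,"rz":10.6}]'
python3 -m jog '[{"fingers":0.04,"x":0,"y":0,"z":0,"rx":0,"ry":0,"rz":10.6},{"fingers":0.04,"x":0,"y":0,"z":0,"rx":0,"ry":0,"rz":10.6},{"fingers":0.04,"x":0,"y":0,"z":0,"rx":0,"ry":0,"rz":10.6},{"fingers":0.04,"x":0,"y":0,"z":0,"rx":0,"ry":0,"rz":0}]'
cat >> h.py <<'E'
RU=R.from_matrix(np.stack([cx,-cy,-cz],1)); RL=RU*R.from_euler('y',25,degrees=True)
E
python3 -c "
from h import *
go(at(-.0325,.096),at(-.0325,.026)); print(r.get_obs()['joints'])"
```

```text
clock: 6.38
tcp_pos: [0.4734, -0.2875, 0.2771]
orientation: [1.183, 2.512, 0.376]
contact_force: [0.6, -0.0, 0.2]
grip_width: 0.0405
gripper_force: 0.0
clock: 7.38
tcp_pos: [0.4734, -0.2874, 0.2771]
orientation: [2.775, 1.143, 0.651]
contact_force: [-0.4, -0.3, 0.4]
grip_width: 0.0401
gripper_force: 0.0
clock: 7.88
tcp_pos: [0.4734, -0.2874, 0.2769]
orientation: [-3.003, -0.353, -0.661]
contact_force: [-0.5, -0.5, 0.0]
grip_width: 0.04
gripper_force: 0.0
t 7.875 tcp [ 0.4734 -0.2874  0.2769] turn->up [  0.1828 -24.7955   0.2121] ->lean [0.1315 0.2044 0.2447]
  to [ 0.5069 -0.2794  0.172 ] shift in current axes [-0.0127 -0.0004  0.1097] up axes [ 0.0344 -0.0001  0.1049] lean axes [-0.0131 -0.0001  0.1096]
  to [ 0.5357 -0.2727  0.1086] shift in current axes [ 0.0003 -0.0002  0.07  ] up axes [ 0.0296 -0.      0.0634] lean axes [-0.   -0.    0.07]
[ 0.2091  0.1051  0.4457  2.0425 -0.5379  0.7882 -0.3474]
```

```bash

python3 -m jog '[{"fingers":0.04,"x":-0.0065,"y":0,"z":0.055,"rx":0,"ry":0.2,"rz":0.2},{"fingers":0.04,"x":-0.0065,"y":0,"z":0.055,"rx":0,"ry":0,"rz":0},{"fingers":0.04,"x":0,"y":0,"z":0.03,"rx":0,"ry":0,"rz":0},{"fingers":0.04,"x":0,"y":0,"z":0.025,"rx":0,"ry":0,"rz":0},{"fingers":0.04,"x":0,"y":0,"z":0.015,"rx":0,"ry":0,"rz":0},{"fingers":0.04,"x":0,"y":0,"z":0,"rx":0,"ry":0,"rz":0}]'
python3 - <<'E'
from h import *
go(at(-.0325,.026)); print(r.get_obs()['joints'])
E
```

```text
clock: 8.62
tcp_pos: [0.5356, -0.273, 0.1068]
orientation: [-3.001, -0.347, -0.664]
contact_force: [-1.1, 0.4, 0.2]
grip_width: 0.0402
gripper_force: 0.0
t 8.625 tcp [ 0.5356 -0.273   0.1068] turn->up [  0.0654 -24.9275  -0.0024] ->lean [0.0639 0.0724 0.0117]
  to [ 0.5357 -0.2727  0.1086] shift in current axes [ 0.0009 -0.0003 -0.0015] up axes [ 0.0002 -0.0003 -0.0018] lean axes [ 0.0009 -0.0003 -0.0015]
[ 0.3103  0.4251  0.2635  2.1028 -0.9724  0.4941  0.0372]
```

```bash

python3 -m jog '[{"fingers":0.005,"x":0,"y":0,"z":0,"rx":0,"ry":0,"rz":0},{"fingers":0.005,"x":0,"y":0,"z":0,"rx":0,"ry":0,"rz":0},{"fingers":0.005,"x":0,"y":0,"z":0,"rx":0,"ry":0,"rz":0},{"fingers":0.005,"x":0,"y":0,"z":0,"rx":0,"ry":0,"rz":0}]' 60
python3 -m jog '[{"fingers":0.005,"x":0,"y":0,"z":-0.03,"rx":0,"ry":0,"rz":0},{"fingers":0.005,"x":0,"y":0,"z":-0.05,"rx":0,"ry":0,"rz":0},{"fingers":0.005,"x":0,"y":0,"z":-0.06,"rx":0,"ry":0,"rz":0},{"fingers":0.005,"x":0,"y":0,"z":-0.06,"rx":0,"ry":0,"rz":0},{"fingers":0.005,"x":0,"y":0,"z":0,"rx":0,"ry":0,"rz":0}]'
python3 - <<'E'
from h import *
go(pan(.045,.24),pan(.045,.116+.0227+.003)); print(r.get_obs()['joints'])
E
```

```text
clock: 9.12
tcp_pos: [0.5356, -0.2741, 0.1085]
orientation: [-3.002, -0.344, -0.667]
contact_force: [-3.6, 0.4, 6.7]
grip_width: 0.0111
gripper_force: 58.7
clock: 9.75
tcp_pos: [0.4528, -0.2949, 0.2934]
orientation: [-3.005, -0.341, -0.677]
contact_force: [0.4, 0.7, -3.4]
grip_width: 0.0114
gripper_force: 59.1
t 9.75 tcp [ 0.4528 -0.2949  0.2934] turn->up [  0.4383 -25.3436  -0.2359] ->lean [ 0.4751 -0.3438 -0.1344]
  to [0.6538 0.1228 0.24  ] shift in current axes [ 0.2393 -0.3627  0.1698] up axes [ 0.291  -0.3607  0.0534] lean axes [ 0.2412 -0.3607  0.1714]
  to [0.6538 0.1228 0.1417] shift in current axes [-0.0421 -0.0006  0.0888] up axes [0.     0.     0.0983] lean axes [-0.0415  0.      0.0891]
[ 0.1841  0.0594  0.5048  2.0512 -0.517   0.8187 -0.3445]
```

```bash

python3 -m jog '[{"fingers":0.005,"x":0,"y":0,"z":0,"rx":0.2,"ry":-8.4,"rz":0},{"fingers":0.005,"x":0,"y":0,"z":0,"rx":0.2,"ry":-8.4,"rz":0},{"fingers":0.005,"x":0,"y":0,"z":0,"rx":0,"ry":-8.5,"rz":-0.2}]'
python3 -m jog '[{"fingers":0.005,"x":0.0364,"y":-0.0451,"z":0,"rx":0,"ry":0,"rz":0},{"fingers":0.005,"x":0.0364,"y":-0.0451,"z":0,"rx":0,"ry":0,"rz":0},{"fingers":0.005,"x":0.0364,"y":-0.0451,"z":0,"rx":0,"ry":0,"rz":0},{"fingers":0.005,"x":0.0364,"y":-0.0451,"z":0,"rx":0,"ry":0,"rz":0},{"fingers":0.005,"x":0.0364,"y":-0.0451,"z":0,"rx":0,"ry":0,"rz":0},{"fingers":0.005,"x":0.0364,"y":-0.0451,"z":0,"rx":0,"ry":0,"rz":0},{"fingers":0.005,"x":0.0364,"y":-0.0451,"z":0,"rx":0,"ry":0,"rz":0},{"fingers":0.005,"x":0.0364,"y":-0.0451,"z":0,"rx":0,"ry":0,"rz":0}]'
python3 -m jog '[{"fingers":0.005,"x":0,"y":0,"z":0.05,"rx":0,"ry":0,"rz":0},{"fingers":0.005,"x":0,"y":0,"z":0,"rx":0,"ry":0,"rz":0}]'
python3 - <<'E'
from h import *
go(pan(.045,.116+.0227+.0025)); print(r.get_obs()['joints'])
p,d=grab('scene','p1.png'); a=cv2.imread('pics/p1.png')[100:250,290:490]; cv2.imwrite('pics/p1c.png',cv2.resize(a,None,fx=3.5,fy=3.5,interpolation=cv2.INTER_CUBIC))
E
```

```text
clock: 10.12
tcp_pos: [0.4528, -0.2916, 0.2878]
orientation: [-3.116, -0.366, 0.019]
contact_force: [-0.3, -0.3, -2.9]
grip_width: 0.0114
gripper_force: 58.9
clock: 11.12
tcp_pos: [0.6528, 0.1285, 0.2867]
orientation: [-3.115, -0.367, 0.015]
contact_force: [1.0, -0.1, -1.8]
grip_width: 0.0114
gripper_force: 59.1
clock: 11.38
tcp_pos: [0.6488, 0.1267, 0.2327]
orientation: [-3.117, -0.368, 0.029]
contact_force: [-0.6, -0.2, -3.4]
grip_width: 0.0116
gripper_force: 59.1
t 11.375 tcp [0.6488 0.1267 0.2327] turn->up [-0.2861  1.0312  0.2779] ->lean [-0.3424 26.0311  0.2112]
  to [0.6538 0.1228 0.1412] shift in current axes [0.0056 0.0055 0.0914] up axes [0.004  0.005  0.0915] lean axes [-0.035   0.005   0.0846]
[-0.4666  0.47    0.2578  1.588  -0.1343  1.1188 -1.5102]
```

View pics/p1c.png

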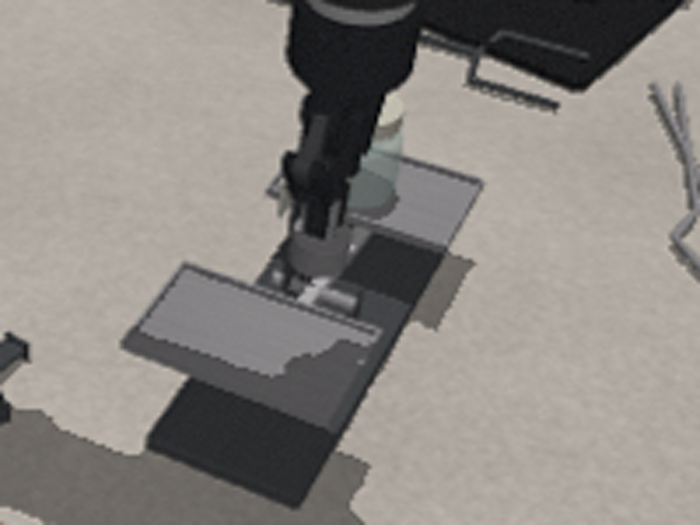

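The w250 hangs upright in the gripper at about (320,250), so I'll lower it.

```bash

python3 -m jog '[{"fingers":0.005,"x":0.003,"y":0.003,"z":0.05,"rx":-0.3,"ry":1.0,"rz":0.3},{"fingers":0.005,"x":0.001,"y":0.002,"z":0.025,"rx":0,"ry":0,"rz":0},{"fingers":0.005,"x":0,"y":0,"z":0.01,"rx":0,"ry":0,"rz":0},{"fingers":0.005,"x":0,"y":0,"z":0.002,"rx":0,"ry":0,"rz":0},{"fingers":0.005,"x":0,"y":0,"z":0,"rx":0,"ry":0,"rz":0}]'
python3 - <<'E'
from h import *
go(pan(.045,.116+.0227+.0025))
E
```

```text
clock: 12.05
tcp_pos: [0.6588, 0.1227, 0.1533]
orientation: [-3.119, -0.357, -0.022]
contact_force: [0.2, 0.4, -2.8]
grip_width: 0.0114
gripper_force: 59.1
t 12.05 tcp [0.6588 0.1227 0.1533] turn->up [-0.0111 -0.7991 -0.1509] ->lean [ 0.022  24.2009 -0.1509]
  to [0.6538 0.1228 0.1412] shift in current axes [-0.005  -0.0012  0.012 ] up axes [-0.0048 -0.0012  0.0121] lean axes [-0.0095 -0.0012  0.0089]
```

```bash

python3 -m jog '[{"fingers":0.005,"x":-0.004,"y":-0.001,"z":0.008,"rx":0,"ry":-0.8,"rz":0},{"fingers":0.005,"x":0,"y":0,"z":0.003,"rx":0,"ry":0,"rz":0},{"fingers":0.005,"x":0,"y":0,"z":0,"rx":0,"ry":0,"rz":0}]'
python3 - <<'E'
from h import *
go(pan(.045,.116+.0227+.0025))
E
```

```text
clock: 12.42
tcp_pos: [0.6535, 0.123, 0.1405]
orientation: [3.121, 0.358, -0.005]
contact_force: [-0.3, 0.4, 0.0]
grip_width: 0.0113
gripper_force: 59.5
t 12.425 tcp [0.6535 0.123  0.1405] turn->up [-0.018   0.1728 -0.1183] ->lean [ 0.0081 25.1728 -0.1203]
  to [0.6538 0.1228 0.1412] shift in current axes [ 0.0002  0.0003 -0.0007] up axes [ 0.0002  0.0003 -0.0007] lean axes [ 0.0005  0.0003 -0.0006]
```

Its weight is now on the pan, so I'll release and read the beam.

```bash

python3 -m jog '[{"fingers":0.04,"x":0,"y":0,"z":0,"rx":0,"ry":0,"rz":0},{"fingers":0.04,"x":0,"y":0,"z":0,"rx":0,"ry":0,"rz":0},{"fingers":0.04,"x":0,"y":0,"z":-0.03,"rx":0,"ry":0,"rz":0},{"fingers":0.04,"x":0,"y":0,"z":-0.05,"rx":0,"ry":0,"rz":0},{"fingers":0.04,"x":-0.025,"y":0.05,"z":-0.05,"rx":0,"ry":0,"rz":0},{"fingers":0.04,"x":-0.03,"y":0.05,"z":-0.03,"rx":0,"ry":0,"rz":0},{"fingers":0.04,"x":-0.03,"y":0.05,"z":0,"rx":0,"ry":0,"rz":0},{"fingers":0.04,"x":-0.03,"y":0.05,"z":0,"rx":0,"ry":0,"rz":0}]'
python3 -m jog '[{"fingers":0.04,"x":-0.03,"y":0.05,"z":0,"rx":0,"ry":0,"rz":0},{"fingers":0.04,"x":-0.03,"y":0.05,"z":0,"rx":0,"ry":0,"rz":0},{"fingers":0.04,"x":0,"y":0,"z":0,"rx":0,"ry":0,"rz":0}]'
cat >> h.py <<'E'
def pans(c='scene'):
    p,d=grab(c,None); P=px2w(c,d)
    for n,q in (('w',W0),('j',W0+.26*cy)):
        L=(P-q)@np.stack([cx,cy,cz],1)
        m=(d>0)&(abs(L[...,0])<.07)&(abs(L[...,1])<.035)&(L[...,2]>.06)&(L[...,2]<.128)
        z=L[m][:,2]; h,e=np.histogram(z,np.arange(.06,.13,.002)); k=h.argmax()
        print(c,n,len(z),'pan z',np.median(z[abs(z-e[k]-.001)<.003]))
E
python3 - <<'E'
from h import *
pans(); pans('top')
p,d=grab('scene','p2.png'); a=cv2.imread('pics/p2.png')[100:250,290:490]; cv2.imwrite('pics/p2c.png',cv2.resize(a,None,fx=3.5,fy=3.5,interpolation=cv2.INTER_CUBIC))
for c in ('scene','top'):
  r.grab_frame(c); print([(q['score'],q['xyz']) for q in r.landmark_of('w100a',c)])
go(at(.0325,.0132+.004+.14),at(.0325,.0132+.0045)); print(r.get_obs()['joints'])
E
```

```text
clock: 13.42
tcp_pos: [0.59, -0.0882, 0.2922]
orientation: [3.121, 0.357, -0.0]
contact_force: [0.5, -1.4, 0.1]
grip_width: 0.04
gripper_force: 0.0
clock: 13.8
tcp_pos: [0.5521, -0.2038, 0.2921]
orientation: [3.12, 0.341, -0.003]
contact_force: [0.3, 1.0, -0.4]
grip_width: 0.04
gripper_force: 0.0
scene w 928 pan z 0.10936726375816075
scene j 475 pan z 0.08147735171764903
top w 856 pan z 0.10737985324550037
top j 589 pan z 0.07921807235989653
[(0.65, [0.5326, -0.2109, 0.0828])]
[(0.62, [0.5281, -0.2074, 0.087])]
t 14.15 tcp [ 0.5551 -0.1958  0.2911] turn->up [-0.0195  0.1385  0.0121] ->lean [-0.0218 25.1385  0.0076]
  to [ 0.4669 -0.222   0.2275] shift in current axes [-0.0917  0.0054  0.0639] up axes [-0.0919  0.0054  0.0637] lean axes [-0.1102  0.0054  0.0189]
  to [ 0.5243 -0.2086  0.101 ] shift in current axes [0.0593 0.0001 0.1263] up axes [ 0.059  -0.      0.1264] lean axes [ 0.     -0.      0.1395]
[-0.0753  0.2937  0.3885  1.7166 -0.1191  1.157  -0.9938]
```

View pics/p2c.png

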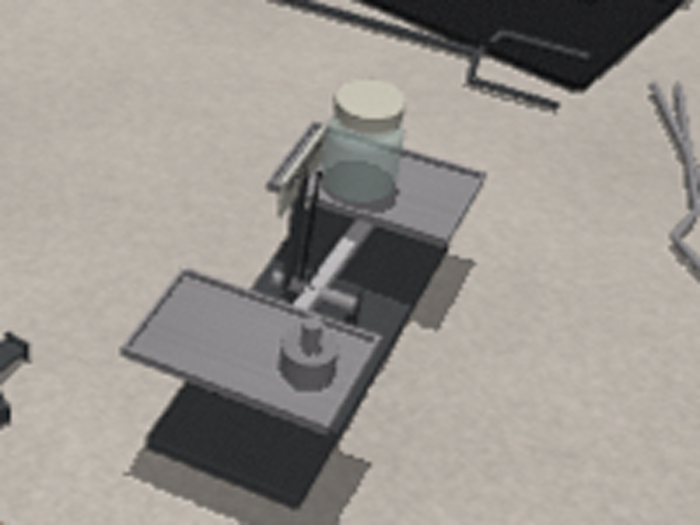

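The w250 stands upright on the pan at (308,360), and the beam has left its stop. I'll read it again once settled.

```bash
python3 - <<'E'
from h import *
pans(); pans('top'); pans(); pans('top'); print(r.get_obs()['clock'])
E
```

```text
scene w 933 pan z 0.10930648848952917
scene j 465 pan z 0.0817969325977369
top w 861 pan z 0.10731218229434725
top j 586 pan z 0.07942244812969368
scene w 936 pan z 0.10936190832747339
scene j 474 pan z 0.08160177076727637
top w 873 pan z 0.10743961651993272
top j 588 pan z 0.07917338544966546
14.35
```

The beam reads about 0.107 rad, so the jar weighs about 316 g and the w50 finishes the job (+0.026 rad expected). I'll fetch it from place y = −97.5.

```bash

python3 -m jog '[{"fingers":0.04,"x":-0.0345,"y":0.045,"z":0,"rx":0,"ry":0,"rz":0},{"fingers":0.04,"x":-0.0345,"y":0.045,"z":0,"rx":0,"ry":0,"rz":0},{"fingers":0.04,"x":-0.0345,"y":0.045,"z":0,"rx":0,"ry":0,"rz":0},{"fingers":0.04,"x":0,"y":0,"z":0,"rx":0,"ry":8.4,"rz":0},{"fingers":0.04,"x":0,"y":0,"z":0,"rx":0,"ry":8.4,"rz":0},{"fingers":0.04,"x":0,"y":0,"z":0,"rx":0,"ry":8.4,"rz":0},{"fingers":0.04,"x":0,"y":0,"z":0,"rx":0,"ry":0,"rz":0}]'
python3 - <<'E'
from h import *
go(at(-.0975,.084),at(-.0975,.014)); print(r.get_obs()['joints'])
E
```

```text
clock: 15.22
tcp_pos: [0.4813, -0.3535, 0.2909]
orientation: [-3.001, -0.335, -0.665]
contact_force: [-0.2, 0.3, 0.5]
grip_width: 0.0402
gripper_force: 0.0
t 15.225 tcp [ 0.4813 -0.3535  0.2909] turn->up [  0.0071 -24.9817  -0.4453] ->lean [ 0.1025  0.0182 -0.4298]
  to [ 0.5267 -0.3415  0.1611] shift in current axes [-0.0122 -0.0015  0.1375] up axes [ 0.047  -0.0013  0.1298] lean axes [-0.0123 -0.0013  0.1375]
  to [ 0.5555 -0.3348  0.0977] shift in current axes [ 0.     -0.0001  0.07  ] up axes [ 0.0296 -0.      0.0634] lean axes [-0.   -0.    0.07]
[ 0.3802  0.1897  0.3886  1.9143 -0.5716  0.8791 -0.262 ]
```

```bash

python3 -m jog '[{"fingers":0.04,"x":-0.004,"y":-0.0005,"z":0.046,"rx":0,"ry":0,"rz":-0.4},{"fingers":0.04,"x":-0.004,"y":-0.0005,"z":0.046,"rx":0,"ry":0,"rz":0},{"fingers":0.04,"x":-0.004,"y":-0.0005,"z":0.046,"rx":0,"ry":0,"rz":0},{"fingers":0.04,"x":0,"y":0,"z":0.03,"rx":0,"ry":0,"rz":0},{"fingers":0.04,"x":0,"y":0,"z":0.025,"rx":0,"ry":0,"rz":0},{"fingers":0.04,"x":0,"y":0,"z":0.013,"rx":0,"ry":0,"rz":0},{"fingers":0.04,"x":0,"y":0,"z":0,"rx":0,"ry":0,"rz":0}]'
python3 - <<'E'
from h import *
go(at(-.0975,.014)); print(r.get_obs()['joints'])
E
```

```text
clock: 16.1
tcp_pos: [0.5592, -0.3324, 0.0992]
orientation: [-2.999, -0.357, -0.665]
contact_force: [-0.2, 0.6, 0.7]
grip_width: 0.0397
gripper_force: 0.0
t 16.1 tcp [ 0.5592 -0.3324  0.0992] turn->up [  0.0204 -25.0045   0.3753] ->lean [-0.0609 -0.0046  0.3679]
  to [ 0.5555 -0.3348  0.0977] shift in current axes [-0.0044  0.0014 -0.0004] up axes [-0.0041  0.0014  0.0015] lean axes [-0.0044  0.0014 -0.0004]
[ 0.4364  0.5061  0.2069  1.9741 -0.9003  0.5454  0.026 ]
```

```bash

python3 -m jog '[{"fingers":0.04,"x":-0.004,"y":0.001,"z":0,"rx":0,"ry":0,"rz":0},{"fingers":0.005,"x":0,"y":0,"z":0,"rx":0,"ry":0,"rz":0},{"fingers":0.005,"x":0,"y":0,"z":0,"rx":0,"ry":0,"rz":0},{"fingers":0.005,"x":0,"y":0,"z":0,"rx":0,"ry":0,"rz":0},{"fingers":0.005,"x":0,"y":0,"z":0,"rx":0,"ry":0,"rz":0}]' 60
python3 -m jog '[{"fingers":0.005,"x":0,"y":0,"z":-0.03,"rx":0,"ry":0,"rz":0},{"fingers":0.005,"x":0,"y":0,"z":-0.05,"rx":0,"ry":0,"rz":0},{"fingers":0.005,"x":0,"y":0,"z":-0.06,"rx":0,"ry":0,"rz":0},{"fingers":0.005,"x":0,"y":0,"z":-0.06,"rx":0,"ry":0,"rz":0},{"fingers":0.005,"x":0,"y":0,"z":0,"rx":0,"ry":-8.3,"rz":0},{"fingers":0.005,"x":0,"y":0,"z":0,"rx":0,"ry":-8.3,"rz":0},{"fingers":0.005,"x":0,"y":0,"z":0,"rx":0,"ry":-8.4,"rz":0},{"fingers":0.005,"x":0,"y":0,"z":0,"rx":0,"ry":0,"rz":0}]'
python3 - <<'E'
from h import *
go(pan(-.015,.24),pan(-.015,.109+.0096+.003)); print(r.get_obs()['joints'])
E
```

```text
clock: 16.73
tcp_pos: [0.5548, -0.3361, 0.0991]
orientation: [-3.001, -0.353, -0.669]
contact_force: [-3.9, -0.6, 6.1]
grip_width: 0.0112
gripper_force: 58.6
clock: 17.73
tcp_pos: [0.4755, -0.3522, 0.2788]
orientation: [3.117, 0.376, 0.003]
contact_force: [0.9, 0.3, -2.2]
grip_width: 0.0115
gripper_force: 58.6
t 17.725 tcp [ 0.4755 -0.3522  0.2788] turn->up [ 0.1455 -0.1068  0.5689] ->lean [ 0.0191 24.893   0.5916]
  to [0.5954 0.1091 0.24  ] shift in current axes [ 0.2262 -0.4196  0.0381] up axes [ 0.2221 -0.4217  0.0388] lean axes [ 0.1849 -0.4217  0.129 ]
  to [0.5954 0.1091 0.1216] shift in current axes [-0.0002 -0.0003  0.1184] up axes [0.     0.     0.1184] lean axes [-0.05    0.      0.1073]
[ 0.1704  0.3128  0.46    1.7328 -0.1515  1.128  -0.6547]
```

```bash

python3 -m jog '[{"fingers":0.005,"x":0.0278,"y":-0.0527,"z":0,"rx":0,"ry":0,"rz":0.5},{"fingers":0.005,"x":0.0278,"y":-0.0527,"z":0,"rx":0,"ry":0,"rz":0},{"fingers":0.005,"x":0.0278,"y":-0.0527,"z":0,"rx":0,"ry":0,"rz":0},{"fingers":0.005,"x":0.0278,"y":-0.0527,"z":0,"rx":0,"ry":0,"rz":0},{"fingers":0.005,"x":0.0278,"y":-0.0527,"z":0,"rx":0,"ry":0,"rz":0},{"fingers":0.005,"x":0.0278,"y":-0.0527,"z":0,"rx":0,"ry":0,"rz":0},{"fingers":0.005,"x":0.0278,"y":-0.0527,"z":0,"rx":0,"ry":0,"rz":0},{"fingers":0.005,"x":0.0278,"y":-0.0527,"z":0,"rx":0,"ry":0,"rz":0}]'
python3 -m jog '[{"fingers":0.005,"x":0,"y":0,"z":0.04,"rx":0,"ry":0,"rz":0},{"fingers":0.005,"x":0,"y":0,"z":0.05,"rx":0,"ry":0,"rz":0},{"fingers":0.005,"x":0,"y":0,"z":0.04,"rx":0,"ry":0,"rz":0},{"fingers":0.005,"x":0,"y":0,"z":0,"rx":0,"ry":0,"rz":0},{"fingers":0.005,"x":0,"y":0,"z":0,"rx":0,"ry":0,"rz":0}]'
python3 - <<'E'
from h import *
go(pan(-.015,.109+.0096+.003))
p,d=grab('scene','p3.png'); a=cv2.imread('pics/p3.png')[100:250,290:490]; cv2.imwrite('pics/p3c.png',cv2.resize(a,None,fx=3.5,fy=3.5,interpolation=cv2.INTER_CUBIC))
E
```

```text
clock: 18.73
tcp_pos: [0.5941, 0.1064, 0.2783]
orientation: [3.122, 0.35, 0.004]
contact_force: [0.1, 0.1, 0.4]
grip_width: 0.0111
gripper_force: 58.7
clock: 19.35
tcp_pos: [0.5954, 0.1051, 0.15]
orientation: [3.12, 0.351, 0.006]
contact_force: [-0.0, -1.3, -0.2]
grip_width: 0.0114
gripper_force: 58.7
t 19.35 tcp [0.5954 0.1051 0.15  ] turn->up [ 0.1301 -0.2091 -0.3665] ->lean [ 0.208  24.7908 -0.3323]
  to [0.5954 0.1091 0.1216] shift in current axes [ 0.0007 -0.0039  0.0284] up axes [ 0.0009 -0.0039  0.0284] lean axes [-0.0112 -0.0039  0.0261]
```

View pics/p3c.png

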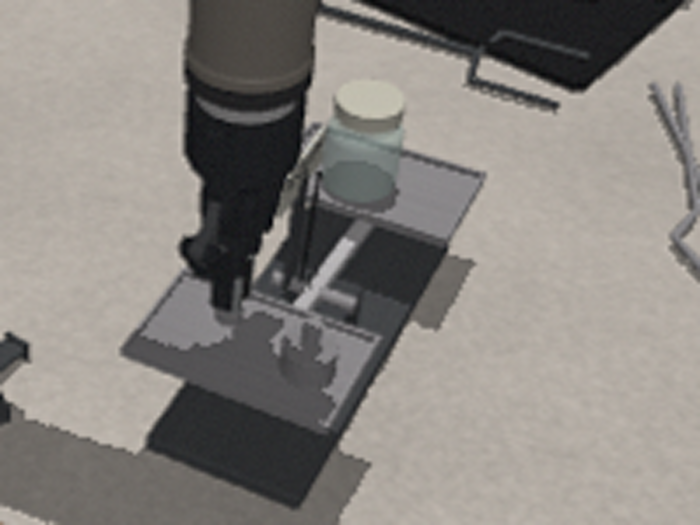

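The w50 is in the gripper at about (230,318), just above the pan. I'll press the pan gently down to near its expected equilibrium, then release.

```bash

python3 -m jog '[{"fingers":0.005,"x":0,"y":-0.004,"z":0.015,"rx":0,"ry":-0.2,"rz":-0.3},{"fingers":0.005,"x":0,"y":0,"z":0.01,"rx":0,"ry":0,"rz":0},{"fingers":0.005,"x":0,"y":0,"z":0.004,"rx":0,"ry":0,"rz":0},{"fingers":0.005,"x":0,"y":0,"z":0.003,"rx":0,"ry":0,"rz":0},{"fingers":0.005,"x":0,"y":0,"z":0.003,"rx":0,"ry":0,"rz":0},{"fingers":0.005,"x":0,"y":0,"z":0.002,"rx":0,"ry":0,"rz":0},{"fingers":0.005,"x":0,"y":0,"z":0,"rx":0,"ry":0,"rz":0},{"fingers":0.005,"x":0,"y":0,"z":0,"rx":0,"ry":0,"rz":0}]'
python3 - <<'E'
from h import *
pans(); go(pan(-.015,.113))
E
```

```text
clock: 20.4
tcp_pos: [0.5937, 0.1097, 0.1114]
orientation: [3.118, 0.361, -0.003]
contact_force: [-0.6, -0.8, 0.1]
grip_width: 0.0116
gripper_force: 58.9
scene w 994 pan z 0.09623442820261086
scene j 466 pan z 0.0950804332459444
t 20.45 tcp [0.5937 0.1097 0.1114] turn->up [0.1695 0.1355 0.0274] ->lean [ 0.1609 25.1355  0.0639]
  to [0.5954 0.1091 0.113 ] shift in current axes [ 0.0015  0.001  -0.0016] up axes [ 0.0015  0.001  -0.0016] lean axes [ 0.002   0.001  -0.0009]
```

```bash

python3 -m jog '[{"fingers":0.005,"x":0,"y":0,"z":-0.002,"rx":0,"ry":0,"rz":0},{"fingers":0.035,"x":0,"y":0,"z":0,"rx":0,"ry":0,"rz":0},{"fingers":0.035,"x":0,"y":0,"z":0,"rx":0,"ry":0,"rz":0},{"fingers":0.035,"x":0,"y":0,"z":-0.03,"rx":0,"ry":0,"rz":0},{"fingers":0.035,"x":0,"y":0,"z":-0.05,"rx":0,"ry":0,"rz":0},{"fingers":0.035,"x":0,"y":0,"z":-0.05,"rx":0,"ry":0,"rz":0},{"fingers":0.035,"x":-0.05,"y":0.03,"z":-0.02,"rx":0,"ry":0,"rz":0},{"fingers":0.035,"x":-0.02,"y":0.05,"z":0,"rx":0,"ry":0,"rz":0}]'
python3 -m jog '[{"fingers":0.035,"x":-0.02,"y":0.05,"z":0,"rx":0,"ry":0,"rz":0},{"fingers":0.035,"x":-0.01,"y":0.05,"z":0,"rx":0,"ry":0,"rz":0},{"fingers":0.035,"x":0,"y":0,"z":0,"rx":0,"ry":0,"rz":0},{"fingers":0.035,"x":0,"y":0,"z":0,"rx":0,"ry":0,"rz":0},{"fingers":0.035,"x":0,"y":0,"z":0,"rx":0,"ry":0,"rz":0},{"fingers":0.035,"x":0,"y":0,"z":0,"rx":0,"ry":0,"rz":0},{"fingers":0.035,"x":0,"y":0,"z":0,"rx":0,"ry":0,"rz":0},{"fingers":0.035,"x":0,"y":0,"z":0,"rx":0,"ry":0,"rz":0}]'
python3 -m jog '[{"fingers":0.035,"x":0,"y":0,"z":0,"rx":0,"ry":0,"rz":0},{"fingers":0.035,"x":0,"y":0,"z":0,"rx":0,"ry":0,"rz":0},{"fingers":0.035,"x":0,"y":0,"z":0,"rx":0,"ry":0,"rz":0},{"fingers":0.035,"x":0,"y":0,"z":0,"rx":0,"ry":0,"rz":0},{"fingers":0.035,"x":0,"y":0,"z":0,"rx":0,"ry":0,"rz":0},{"fingers":0.035,"x":0,"y":0,"z":0,"rx":0,"ry":0,"rz":0},{"fingers":0.035,"x":0,"y":0,"z":0,"rx":0,"ry":0,"rz":0},{"fingers":0.035,"x":0,"y":0,"z":0,"rx":0,"ry":0,"rz":0}]'
python3 - <<'E'
from h import *
pans(); pans('top'); pans(); pans('top')
p,d=grab('scene','p4.png'); a=cv2.imread('pics/p4.png')[100:330,180:490]; cv2.imwrite('pics/p4c.png',cv2.resize(a,None,fx=2.5,fy=2.5,interpolation=cv2.INTER_CUBIC))
E
```

```text
clock: 21.45
tcp_pos: [0.5435, 0.0169, 0.2658]
orientation: [3.118, 0.367, 0.002]
contact_force: [0.5, -0.8, -0.4]
grip_width: 0.0349
gripper_force: 0.0
clock: 22.45
tcp_pos: [0.5378, -0.0876, 0.264]
orientation: [3.117, 0.362, -0.003]
contact_force: [-0.3, 0.0, -0.6]
grip_width: 0.0347
gripper_force: 0.0
clock: 23.45
tcp_pos: [0.5378, -0.0878, 0.264]
orientation: [3.117, 0.362, -0.003]
contact_force: [0.7, -0.2, 0.6]
grip_width: 0.0352
gripper_force: 0.0
scene w 1038 pan z 0.0989934796723263
scene j 462 pan z 0.09231961277689354
top w 923 pan z 0.09698990768044657
top j 571 pan z 0.0893065480785673
scene w 1046 pan z 0.098950612448233
scene j 470 pan z 0.09221303795074876
top w 929 pan z 0.09717939576822321
top j 578 pan z 0.08934399702476226
```

View pics/p4c.png

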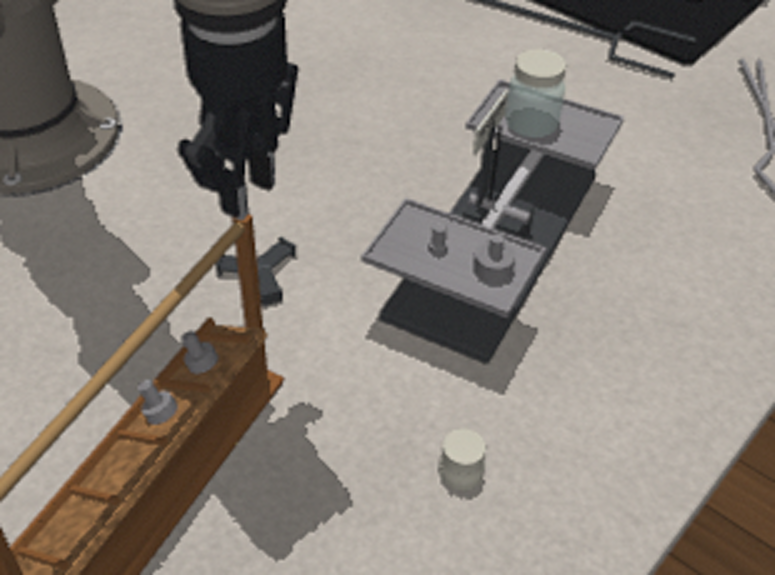

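Both weights stand upright on the pan, at (437,241) and (494,262). The beam rests at about +0.028 rad, the two 100 g weights are still in the carrier, and the gripper is clear.

```bash
python3 -c "
from bench import r
print(r.hand_in())"
```

```text
the job is handed in; nothing more can be done
None
```

The jar weighs about 317 g: with the 250 g and 50 g weights upright on the pan, the beam rested at about +0.028 rad, between the long marks, and I handed the job in; no verdict was returned.

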